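# Level the storage tier and hold the level down

## Task

Gently stand the yellow spirit level on its base, lengthways along the top of the green storage tier, and let go of it; the tier sags at the end that has the orange wing screw. Then turn that levelling foot's orange wing (clockwise seen from above raises its end) until the green bubble comes to rest between the two black lines. Last, let go of the wing and press the spirit level firmly down onto the tier from above with a finger, about 10 N, and finish while still pressing with the bubble still between the lines; leave the other things on the bench alone.

Things in the scene. Friction and masses are not known exactly. Their poses are not given: they have to be found in the camera images.
- level_center (a point): Spirit level: yellow bar, 30 wide (its x) x 220 long (its y) x 50 high (its z, up), 0.3 kg, standing on its base on the bench. This point: its centre, 25 mm above the base. Grip it across its width at mid-length. Top flat but for an 8 mm deep vial trough, 70 long at mid-length; black pads on top, centred 70 mm either side of mid-length, are good to press on.
- bubble (a joint): Bubble: green, 12 mm long, seen from above in the white vial amid the level's top. Value = offset along the level's own y, m, 0 = centred. It runs to the higher end, about 0.25 m per rad of slope (4 mm per degree), stops at 0.022, settles in a second. It lies between the two black lines within 2.5 mm of 0.
- deck (a point): Green tier, open towards the robot; this point: centre of its flat top, 170 (x) x 280 (y, lengthways) mm, about 85 mm above the bench when level; z square to the top. A 5 mm high stud near each corner (at 72, 127 mm), else bare. It pivots low down about its +y end, on a fixed rail; its -y end rests on the levelling foot and starts 1 to 3 degrees low. It cannot slide.
- wing (a point): Orange wing of the levelling foot, 50 long (x) x 14 thick (y) x 30 high, on a fixed upright screw 55 mm beyond the tier's -y end; this point: its centre, on the screw axis, about 125 mm up; turns with it, stays at this height. Clockwise from above raises the tier's end, 2 degrees per rad (bubble 9 mm per rad); 0.5 to 1.5 rad needed. Friction 0.2 N m, stays where left. 25 mm free below, but for the hub.
- feed_pan: Bystander: round aluminium feed pan, 140 across, 45 high. Origin under its centre.
- chew: Bystander: round wooden chew ring, 72 across, 22 high. Origin under its centre.
- pellet_jar: Bystander: jar with green lid, 90 across, 130 high. Origin under its centre.
- brush: Bystander: hand brush lying on the bench. Origin underneath.
Not all that is in view belongs to the job. Of the things that look like the part that bears level_center, the smallest one is meant.

How it is judged:
On the way, in this order (a step that is already met when the one before it is completed fails the run):
1. the spirit level stands lengthways on the tier, let go (angle between level_center's own z axis and vertical below 0.12 rad and angle between the y axis of level_center and the y axis of deck, either way round below 0.2 rad and z of level_center in the frame of deck below 0.04 m and contact force between level and tier above 1 N and contact force between the fingers and level below 0.2 N), for 0.3 s.
2. with the level standing there, the foot is turned until the tier is level and the bubble rests between the lines (angle between level_center's own z axis and vertical below 0.12 rad and angle between the y axis of level_center and the y axis of deck, either way round below 0.2 rad and z of level_center in the frame of deck below 0.04 m and value of joint bubble between -0.0027 and 0.0027 m and contact force between level and tier above 1 N and angle between deck's own z axis and vertical below 0.0145 rad), for 0.4 s.
3. a finger presses the level down onto the tier (angle between level_center's own z axis and vertical below 0.12 rad and angle between the y axis of level_center and the y axis of deck, either way round below 0.2 rad and z of level_center in the frame of deck below 0.04 m and value of joint bubble between -0.0027 and 0.0027 m and contact force between level and tier above 7 N and contact force between the fingers and level above 3 N), for 0.2 s.
At the end, for the whole second after the job is handed in: The level stands lengthways on the tier (within 11 degrees), pressed down by the fingers: finger force over 3 N, over 7 N between level and tier (its weight is 2.4 to 3.5 N). Bubble within 2.7 mm of centre, tier within 0.8 degree of level, all at rest through the last second (all of step 3 and angle between deck's own z axis and vertical below 0.0145 rad and linear speed of level below 0.02 m/s); the arm keeps its last pose, push and grip.
It fails at once if the spirit level tips over (angle between level_center's own z axis and vertical above 0.7 rad).
It fails at once if the spirit level is dropped or knocked along (over 0.5 m/s with no finger on it) (linear speed of level above 0.5 m/s and contact force between the fingers and level below 0.1 N).
It fails at once if a bystander on the bench (pan, chew, jar, brush) is shifted by more than 30 mm (distance of any of feed_pan, chew, pellet_jar, brush from where it was at the start of the episode above 0.03 m).
It also fails if it takes over 54 s, if anything falls off the work surface, if the arm or the gripper's body presses on something with over 40 N, if the wrist force passes 120 N, or if a joint passes its speed limit or range.

## Robot

A 6-joint arm with a two-finger parallel gripper is mounted at the origin on the work surface. World frame = base frame: x ahead of the robot, y to its left, z up, the work surface at z = 0. Lengths are in m, angles in rad, forces in N, time in s.
With the tool pointing down it reaches from about 0.275 to 0.75 m from the base axis. Payload 10.2 kg.
Tool frame: the origin (TCP) lies between the finger pads; the fingertips stand 11 mm ahead of it and the grasp point (between the pads) lies 8 mm behind it; z points along the fingers, y is the line along which they close (so a half turn about z gives the same grasp; the last joint's range is limited). The gripper opens to 85 mm and grips with 20 to 120 N. Pads are 22 mm wide; open, the fingers measure 114 mm over their backs; the gripper's body (76 mm by 85 mm) begins 54 mm behind the grasp point. The pads swing forward as they close: fully open they stand 13 mm farther back than shut.
Start: joints at [0.98, 0.313, 1.498, -0, 1.331, -0.223], TCP at [0.189, 0.49, 0.242] pointing down, gripper open.
Joint ranges: [-2.94, 2.94], [-0.97, 2.17], [0.19, 2.56], [-1.23, 4.37], [0.02, 3.11], [-2.88, 2.88]. Speed limits (rad/s): [2.39, 2.39, 3.01, 3.14, 3.14, 3.14].

## Interface

Orientations are given as a unit quaternion [w, x, y, z].
In Python, from cell import status, optics, job gives the robot as it stands. The module is installed in compiled form; this text tells all that it offers.
- The arm moves only by the tool play_rows, never from a script. Its argument "targets" is a list of rows, each a list of 6 numbers: the shift along the tool's x, y, z in cm, then the turn, a rotation vector about the tool's x, y, z in units of 5 degrees (1.0 is 5 degrees). In form: [[dx, dy, dz, wx, wy, wz], ...]. A call has 1 to 12 rows; each row shifts and turns the commanded pose from where the row before left it, along the tool's axes as they then stand; what a row does not reach is not made up. A row lasts 1/12 s, in which the tool goes at most 41.7 mm and 7.16 degrees, less where a joint would pass 70% of its speed; a pose out of reach is approached as far as the arm can. A call is refused whole if a number of a shift passes 4.17 or a number of a turn 1, either way. A call with a gripper value outside its range is refused whole. "jaw" is the opening, from 0 (shut) to 1 (fully open), set as the call begins (left out, the last holds). The fingers move at their own pace and stop on an object; "grip_force" is the grip in N (left out, the last holds). Time passes only in rows, so rows that do not move let the fingers close. It gives the time, the measured TCP pose, the force, the opening and the grip force at its end, in the units of the state.
- status.get_state(): the state, without advancing time (a new reading comes with each control period).
- optics.capture(name): name is "side" or "top" or "wrist"; returns the picture (480x640x3 uint8, red, green, blue); there is no depth.
- optics.calibration(name): a dict with "camera_matrix" (3x3 intrinsics, pixels), "D" ([k1, k2, p1, p2, k3] as OpenCV has them; the pictures are not rectified), "cam_to_world" (4x4, takes a point from camera to world coordinates); the wrist camera has in their place "hand_eye" (4x4, takes a point from camera to tool coordinates, whose origin is the TCP and whose axes are the flange's). Camera axes: x right, y down, z forward; pixel columns grow to the right and rows downward; lengths in m; the calibration is good to about 2 mm. A picture is of the moment at which its call begins: read the wrist's pose just before it. calibration takes no time and is no camera call.
- job.finish_job(): hands the job in; it is judged then, once.
The state is a dict: "time": time; "joints": joint angles; "dq": joint speeds; "effort": joint torques, N m; "eef_pos": TCP position; "tcp_rot": TCP orientation; "wrist_force": force on the tool from outside, world axes, zero at the start; "torque": the same for the moment, N m; "finger_gap": opening from 0.0 (shut) to 1.0 (fully open); "grip_force": force on a finger pad.
Only numpy, scipy, OpenCV 4.12 (cv2) and the standard library are available. Lean on these libraries where they do the work, as an engineer would, in place of code of your own. Each camera call takes 0.05 s, during which the arm holds its last target. There are 200 camera calls.

## Working session

There is one attempt and no reset: what is moved stays moved. The work goes in short steps, Python scripts to look and compute and a tool call to move; the robot and the scene stay as the last step left them, time stands still between calls to the robot, and variables do not carry over. Pictures are saved under pics/ and viewed, at most 10 in all, crops included, and the job is handed in when it is done.

Besides the shell and the picture viewer there is one more tool, called after "Call:" as name(argument=value, ...), one argument or row to a line, values as JSON. play_rows: Moves the arm, as the interface text tells. Its arguments: {"type":"object","properties":{"targets":{"type":"array","items":{"type":"array","items":{"type":"number"}}},"jaw":{"type":"number"},"grip_force":{"type":"number"}},"required":["targets"]}

```bash
mkdir -p pics
cat > h.py <<'E'
import numpy as np, cv2
from cell import status, optics, job
from scipy.spatial.transform import Rotation as R
def rot(q): return R.from_quat([q[1],q[2],q[3],q[0]])
def T(name):
    c=optics.calibration(name)
    if name!='wrist': return c,np.array(c['cam_to_world'])
    s=status.get_state(); M=np.eye(4); M[:3,:3]=rot(s['tcp_rot']).as_matrix(); M[:3,3]=s['eef_pos']
    return c,M@np.array(c['hand_eye'])
def plane(name,px,z,cT=None):
    c,M=cT or T(name)
    u=cv2.undistortPoints(np.array(px,float).reshape(-1,1,2),np.array(c['camera_matrix'],float),np.array(c['D'],float)).reshape(-1,2)
    d=np.c_[u,np.ones(len(u))]@M[:3,:3].T; o=M[:3,3]
    return o+d*((z-o[2])/d[:,2])[:,None]
def shot(name,fn):
    cT=T(name); im=optics.capture(name); cv2.imwrite('pics/'+fn,im[:,:,::-1]); return im,cT
E
python3 - <<'E'
from h import *
for n in('side','top','wrist'):
    im,cT=shot(n,n+'0.png'); print(n,np.round(cT[1],3).tolist(),np.round(cT[0]['camera_matrix'],0).tolist())
print(status.get_state())
E
```

```text
side [[0.991, -0.1, 0.085, 0.414], [-0.131, -0.742, 0.658, -0.841], [-0.003, -0.663, -0.748, 1.166], [0.0, 0.0, 0.0, 1.0]] [[529.0, 0.0, 315.0], [0.0, 529.0, 243.0], [0.0, 0.0, 1.0]]
top [[0.016, -0.997, 0.082, 0.417], [-1.0, -0.017, -0.007, 0.117], [0.008, -0.082, -0.997, 1.409], [0.0, 0.0, 0.0, 1.0]] [[474.0, 0.0, 315.0], [0.0, 474.0, 232.0], [0.0, 0.0, 1.0]]
wrist [[0.36, 0.889, 0.283, 0.117], [0.933, -0.343, -0.11, 0.519], [-0.001, 0.304, -0.953, 0.373], [0.0, 0.0, 0.0, 1.0]] [[350.0, 0.0, 327.0], [0.0, 350.0, 240.0], [0.0, 0.0, 1.0]]
{'time': 0.15, 'joints': array([ 9.79565752e-01,  3.13306529e-01,  1.49822718e+00,  9.35196641e-06,
        1.33099514e+00, -2.23396942e-01]), 'dq': array([-0.00065774, -0.00151261, -0.00154762,  0.00092105,  0.00237093,
        0.00068496]), 'effort': array([ 1.26150884e-03, -4.12370181e+01, -2.59798604e+01, -2.11506290e-04,
        3.27653201e-03,  4.54204235e-05]), 'eef_pos': array([0.18869788, 0.48973432, 0.2418875 ]), 'tcp_rot': array([-1.89603804e-04,  1.82882799e-01,  9.83134611e-01, -4.28001451e-04]), 'wrist_force': array([ 0.28786918, -0.37377995, -0.03330094]), 'torque': array([ 0.00476895, -0.01083375, -0.00889419]), 'grip_force': 0.0, 'finger_gap': 1.0013345224982477}
```

View pics/top0.png

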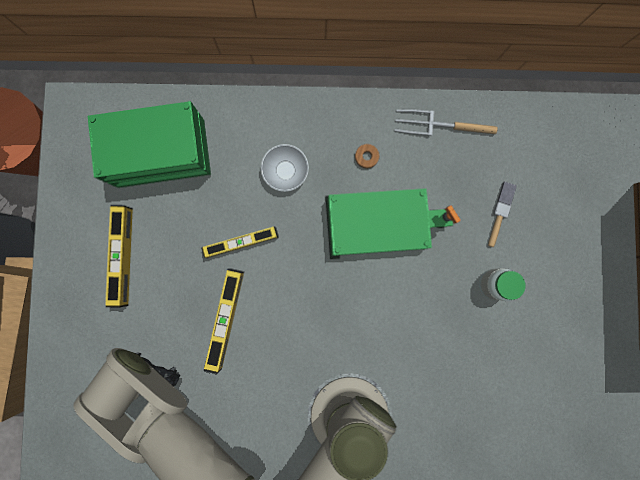

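View pics/side0.png

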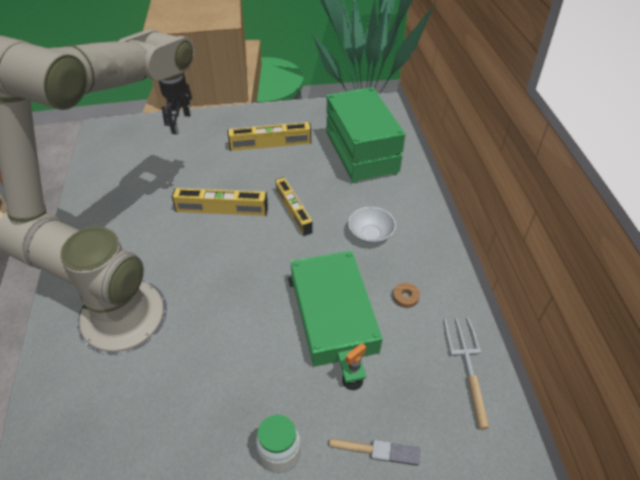

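The top view shows the smallest level at about (240,242), the tier with its foot at (378,222), and the wing at (452,214). The side view agrees with this.

```bash
python3 - <<'E'
from h import *
im=cv2.imread('pics/top0.png'); hsv=cv2.cvtColor(im,cv2.COLOR_BGR2HSV); cT=T('top')
def blob(m,box,z,n):
    k=np.zeros_like(m); x0,y0,x1,y1=box; k[y0:y1,x0:x1]=m[y0:y1,x0:x1]
    p=cv2.findNonZero(k); r=cv2.minAreaRect(p); b=cv2.boxPoints(r); w=plane('top',b,z,cT)
    print(n,r,np.round(w[:,:2],3).tolist(),'ctr',np.round(w.mean(0),3),'edges',np.round(np.linalg.norm(w[1]-w[0]),3),np.round(np.linalg.norm(w[2]-w[1]),3))
    for i in(0,1):
        d=w[i+1]-w[i];print('  ang',np.degrees(np.arctan2(d[1],d[0])).round(1))
blob(cv2.inRange(hsv,(20,100,100),(35,255,255)),(195,220,285,265),.05,'level')
blob(cv2.inRange(hsv,(50,100,110),(80,255,255)),(322,183,428,262),.085,'deck')
blob(cv2.inRange(hsv,(5,150,120),(18,255,255)),(438,195,470,230),.14,'wing')
E
python3 - <<'E'
import cv2
im=cv2.imread('pics/top0.png')[170:270,190:480]
cv2.imwrite('pics/c.png',cv2.resize(im,None,fx=2.75,fy=2.75,interpolation=cv2.INTER_CUBIC))
E
```

```text
level ((239.0283203125, 241.84906005859375), (11.263564109802246, 74.58677673339844), 74.05460357666016) [[0.48, 0.433], [0.542, 0.229], [0.511, 0.219], [0.449, 0.423]] ctr [0.496 0.326 0.05 ] edges 0.214 0.033
  ang -73.0
  ang -162.8
deck ((379.0619812011719, 221.42922973632812), (60.1996955871582, 98.11552429199219), 86.18592071533203) [[0.631, 0.073], [0.655, -0.204], [0.484, -0.215], [0.462, 0.06]] ctr [ 0.558 -0.071  0.085] edges 0.278 0.171
  ang -85.1
  ang -176.4
wing ((451.7235412597656, 214.4940948486328), (17.71689224243164, 7.8997392654418945), 57.528804779052734) [[0.588, -0.238], [0.6, -0.257], [0.56, -0.282], [0.548, -0.264]] ctr [ 0.574 -0.26   0.14 ] edges 0.022 0.048
  ang -56.9
  ang -147.6
```

View pics/c.png

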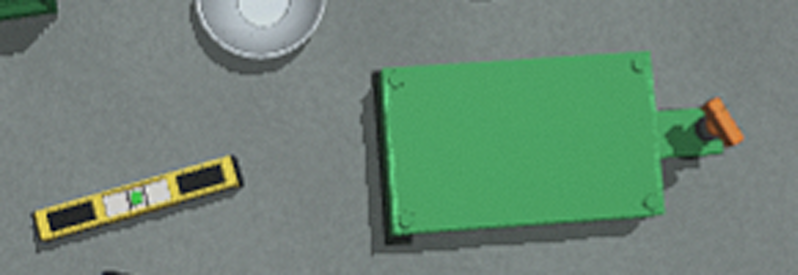

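```bash
cat >> h.py <<'E'
def plan(p,yaw=None):
    s=status.get_state(); r=rot(s['tcp_rot']); d=r.inv().apply(np.array(p)-s['eef_pos'])*100
    ty=r.as_matrix()[:,1]; cur=np.degrees(np.arctan2(ty[1],ty[0])); tz=r.as_matrix()[:,2]
    print('d cm',d.round(2),'yaw',cur.round(2),'turn units',None if yaw is None else ((cur-yaw)/5).round(2),'tz',tz.round(3),'j6',np.degrees(s['joints'][5]).round(0))
E
python3 -c "
from h import *
plan([.496,.326,.2],17.1)"
```

```text
d cm [-34.56  -4.22   4.19] yaw 68.92 turn units 10.36 tz [-0.001 -0.001 -1.   ] j6 -13.0
```

Call:
play_rows(
  targets=[
    [-2,-0.2,0,0,0,0],
    [-3.6,-0.45,0.2,0,0,0],
    [-3.6,-0.45,0.3,0,0,0],
    [-3.6,-0.45,0.3,0,0,0],
    [-3.6,-0.45,0.3,0,0,0],
    [-3.6,-0.45,0.3,0,0,0],
    [-3.6,-0.45,0.3,0,0,0],
    [-3.6,-0.45,0.3,0,0,0],
    [-3.6,-0.45,0.3,0,0,0],
    [-3.4,-0.4,0.3,0,0,0],
    [0,0,0,0,0,1],
    [0,0,0,0,0,1],
  ],
)

```text
time: 1.15
eef_pos: [0.4941, 0.3264, 0.2152]
tcp_rot: [-0.001, 0.271, 0.963, -0.0]
wrist_force: [-1.0, 0.9, -0.3]
finger_gap: 1.001
grip_force: 0.0
```

Call:
play_rows(
  targets=[
    [0,0,0,0,0,1],
    [0,0,0,0,0,1],
    [0,0,0,0,0,1],
    [0,0,0,0,0,1],
    [0,0,0,0,0,1],
    [0,0,0,0,0,1],
    [0,0,0,0,0,1],
    [0,0,0,0,0,1],
    [0,0,0,0,0,0.4],
    [0,0,0,0,0,0],
    [0,0,0,0,0,0],
  ],
)

```text
time: 2.07
eef_pos: [0.4927, 0.3277, 0.216]
tcp_rot: [-0.0, 0.595, 0.804, -0.0]
wrist_force: [0.2, -0.0, -0.0]
finger_gap: 1.002
grip_force: 0.0
```

```bash
python3 -c "
from h import *
im,cT=shot('wrist','w1.png')
plan([.496,.326,.2],17.1)
hsv=cv2.cvtColor(im,cv2.COLOR_RGB2HSV); m=cv2.inRange(hsv,(20,100,100),(35,255,255))
cs=cv2.findContours(cv2.morphologyEx(m,cv2.MORPH_CLOSE,np.ones((25,25))),cv2.RETR_EXTERNAL,cv2.CHAIN_APPROX_NONE)[0]
for c in cs:
  if cv2.contourArea(c)<1500: continue
  r=cv2.minAreaRect(c); w=plane('wrist',cv2.boxPoints(r),.05,cT); print(r,w[:,:2].round(3).tolist(),w.mean(0).round(3))
"
```

```text
d cm [-0.26  0.26  1.61] yaw 17.01 turn units -0.02 tz [-0. -0. -1.] j6 5.0
((334.0, 213.0), (234.0, 38.0), 90.0) [[0.454, 0.424], [0.483, 0.433], [0.549, 0.232], [0.513, 0.222]] [0.5   0.328 0.05 ]
((113.67627716064453, 119.66219329833984), (294.3533630371094, 70.36233520507812), 28.029680252075195) [[0.184, 0.356], [0.209, 0.409], [0.424, 0.365], [0.409, 0.305]] [0.306 0.359 0.05 ]
```

View pics/w1.png

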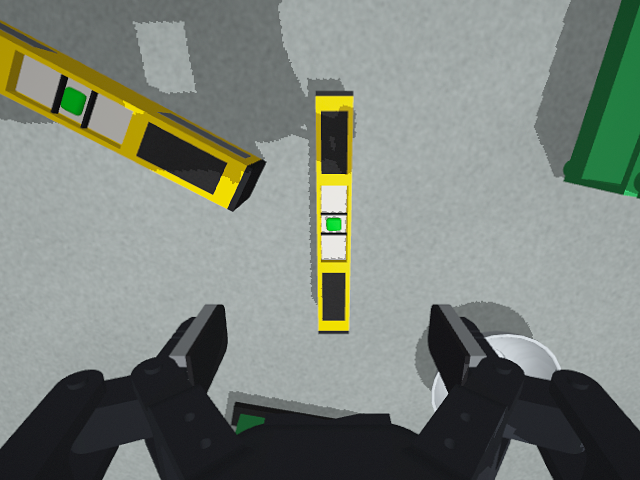

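The level is at image centre (334,213), aligned with the jaws, and its centre is about (0.498, 0.327). Descending to grasp it.

Call:
play_rows(
  targets=[
    [-0.3,0.4,2,0,0,0],
    [-0.1,0.1,4,0,0,0],
    [0,0,4,0,0,0],
    [0,0,4,0,0,0],
    [0,0,3,0,0,0],
    [0,0,1.3,0,0,0],
    [0,0,0.5,0,0,0],
    [0,0,0,0,0,0],
    [0,0,0,0,0,0],
  ],
)

```text
time: 2.87
eef_pos: [0.4994, 0.3256, 0.0294]
tcp_rot: [0.0, 0.595, 0.804, 0.001]
wrist_force: [-0.4, 0.2, -0.1]
finger_gap: 0.994
grip_force: 0.0
```

Call:
play_rows(
  targets=[
    [0,0,0,0,0,0],
    [0,0,0,0,0,0],
    [0,0,0,0,0,0],
    [0,0,0,0,0,0],
    [0,0,0,0,0,0],
    [0,0,0,0,0,0],
    [0,0,0,0,0,0],
    [0,0,0,0,0,0],
  ],
  jaw=0,
  grip_force=35,
)

```text
time: 3.53
eef_pos: [0.4991, 0.3255, 0.0288]
tcp_rot: [0.0, 0.595, 0.803, 0.0]
wrist_force: [0.9, -0.3, 5.4]
finger_gap: 0.347
grip_force: 36.2
```

Call:
play_rows(
  targets=[
    [0,0,-0.5,0,0,0],
    [0,0,-1.5,0,0,0],
    [0,0,-3,0,0,0],
    [0,0,-3,0,0,0],
    [0,0,-3,0,0,0],
    [0,0,-3,0,0,0],
    [0,0,-2,0,0,0],
    [0,0,0,0,0,0],
  ],
)

```text
time: 4.2
eef_pos: [0.4999, 0.3259, 0.1924]
tcp_rot: [0.002, 0.595, 0.804, 0.003]
wrist_force: [0.2, 0.7, -2.5]
finger_gap: 0.347
grip_force: 35.5
```

```bash
python3 -c "
from h import *
plan([.558,-.068,.18],4.3)"
```

```text
d cm [-39.38  -5.92   1.18] yaw 16.94 turn units 2.53 tz [ 0.006  0.002 -1.   ] j6 5.0
```

Call:
play_rows(
  targets=[
    [-1,-0.15,0,0,0,0],
    [-2,-0.3,0,0,0,0],
    [-3,-0.45,0,0,0,0],
    [-3.5,-0.53,0,0,0,0],
    [-3.5,-0.53,0,0,0,0],
    [-3.5,-0.53,0,0,0,0],
    [-3.5,-0.53,0,0,0,0],
    [-3.5,-0.53,0,0,0,0],
    [-3.5,-0.53,0,0,0,0],
    [-3.5,-0.53,0,0,0,0],
    [-3.5,-0.53,0,0,0,0],
    [-2.5,-0.38,0,0,0,0],
  ],
)

```text
time: 5.2
eef_pos: [0.551, -0.0431, 0.1857]
tcp_rot: [-0.002, 0.596, 0.803, -0.001]
wrist_force: [0.7, -1.0, -3.9]
finger_gap: 0.349
grip_force: 35.4
```

Call:
play_rows(
  targets=[
    [-1.6,-0.25,0,0,0,0],
    [-0.8,-0.12,0,0,0,0.5],
    [0,0,0,0,0,0.7],
    [0,0,0,0,0,0.7],
    [0,0,0,0,0,0.63],
    [0,0,0,0,0,0],
    [0,0,0,0,0,0],
  ],
)

```text
time: 5.78
eef_pos: [0.5547, -0.0642, 0.1865]
tcp_rot: [-0.002, 0.68, 0.733, -0.001]
wrist_force: [-0.2, -0.2, -3.0]
finger_gap: 0.346
grip_force: 35.4
```

Run:
```python
from h import *
plan([.558,-.068,.18],4.3)
im,cT=shot('wrist','w2.png')
hsv=cv2.cvtColor(im,cv2.COLOR_RGB2HSV); m=cv2.inRange(hsv,(50,100,110),(80,255,255))
im,cT=shot('top','t2.png')
```

```text
d cm [-0.41  0.3   0.64] yaw 4.35 turn units 0.01 tz [-0.003  0.001 -1.   ] j6 -23.0
```

View pics/w2.png

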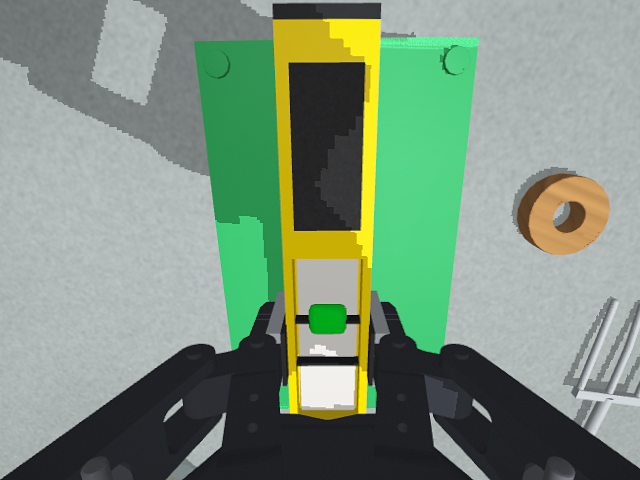

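The level is held well over the tier, with studs at (217,64) and (456,60).

Run:
```python
from h import *
w=plane('wrist',[[217,62],[456,58]],.09); print(w.round(3))
d=w[1]-w[0]; a=np.arctan2(d[1],d[0]); print(np.linalg.norm(d),np.degrees(a))
yx=np.array([-np.sin(a),np.cos(a),0]); print('ctr',w.mean(0)-.127*yx)
plan([.558,-.068,.12],4.3)
```

```text
[[0.481 0.048 0.09 ]
 [0.622 0.061 0.09 ]]
0.14166569730244183 5.1973781278972195
ctr [ 0.56344674 -0.07198707  0.09      ]
d cm [-0.42  0.27  6.72] yaw 4.36 turn units 0.01 tz [-0.002  0.001 -1.   ] j6 -23.0
```

Call:
play_rows(
  targets=[
    [-0.4,0.4,1,0,0.2,0],
    [0,0,2,0,0.2,0],
    [0,0,2,0,0,0],
    [0,0,1,0,0,0],
    [0,0,0.3,0,0,0],
    [0,0,0.1,0,0,0],
    [0,0,0,0,0,0],
  ],
)

```text
time: 6.47
eef_pos: [0.5602, -0.0662, 0.1248]
tcp_rot: [-0.012, 0.68, 0.733, 0.012]
wrist_force: [-0.3, -0.4, -2.9]
finger_gap: 0.343
grip_force: 35.3
```

Call:
play_rows(
  targets=[
    [0,0,0.1,0,0,0],
    [0,0,0.1,0,0,0],
    [0,0,0.1,0,0,0],
    [0,0,0.1,0,0,0],
    [0,0,0.1,0,0,0],
    [0,0,0,0,0,0],
  ],
)

```text
time: 6.97
eef_pos: [0.5597, -0.0659, 0.1192]
tcp_rot: [-0.013, 0.68, 0.733, 0.012]
wrist_force: [0.3, -0.1, -3.0]
finger_gap: 0.344
grip_force: 35.3
```

Call:
play_rows(
  targets=[
    [0,0,0.15,0,0,0],
    [0,0,0.15,0,0,0],
    [0,0,0.15,0,0,0],
    [0,0,0.1,0,0,0],
    [0,0,0,0,0,0],
    [0,0,0,0,0,0],
  ],
)

```text
time: 7.47
eef_pos: [0.5598, -0.0657, 0.1138]
tcp_rot: [-0.013, 0.68, 0.733, 0.012]
wrist_force: [-0.1, 0.2, -4.1]
finger_gap: 0.345
grip_force: 35.3
```

Call:
play_rows(
  targets=[
    [0,0,0.1,0,0,0],
    [0,0,0.1,0,0,0],
    [0,0,0,0,0,0],
  ],
)

```text
time: 7.72
eef_pos: [0.5597, -0.0656, 0.1116]
tcp_rot: [-0.013, 0.68, 0.733, 0.012]
wrist_force: [-0.3, -1.1, -3.9]
finger_gap: 0.348
grip_force: 35.3
```

Call:
play_rows(
  targets=[
    [0,0,0.1,0,0,0],
    [0,0,0.1,0,0,0],
    [0,0,0,0,0,0],
  ],
)

```text
time: 7.97
eef_pos: [0.5599, -0.0656, 0.1099]
tcp_rot: [-0.013, 0.68, 0.733, 0.012]
wrist_force: [0.7, 0.7, -0.6]
finger_gap: 0.346
grip_force: 35.7
```

Call:
play_rows(
  targets=[
    [0,0,0.1,0,0,0],
    [0,0,0.05,0,0,0],
    [0,0,0,0,0,0],
  ],
)

```text
time: 8.22
eef_pos: [0.5601, -0.0658, 0.1095]
tcp_rot: [-0.012, 0.68, 0.733, 0.012]
wrist_force: [-1.4, -0.1, 7.1]
finger_gap: 0.346
grip_force: 36.9
```

Call:
play_rows(
  targets=[
    [0,0,0,0,0,0],
    [0,0,0,0,0,0],
    [0,0,0,0,0,0],
    [0,0,0,0,0,0],
    [0,0,0,0,0,0],
    [0,0,0,0,0,0],
  ],
  jaw=0.8,
)

```text
time: 8.72
eef_pos: [0.5598, -0.0655, 0.1083]
tcp_rot: [-0.013, 0.68, 0.733, 0.012]
wrist_force: [-0.6, 0.1, -0.7]
finger_gap: 0.804
grip_force: 0.0
```

Call:
play_rows(
  targets=[
    [0,0,-1,0,0,0],
    [0,0,-2,0,0,0],
    [0,0,-3,0,-0.2,0],
    [0,0,-3,0,-0.2,0],
    [0,0,-3,0,0,0],
    [0,0,-1,0,0,0],
    [0,0,0,0,0,0],
  ],
)

```text
time: 9.3
eef_pos: [0.5609, -0.0684, 0.2416]
tcp_rot: [0.003, 0.68, 0.733, 0.001]
wrist_force: [-0.5, 0.6, -0.9]
finger_gap: 0.803
grip_force: 0.0
```

Run:
```python
from h import *
plan([.574,-.262,.2],-57)
im,cT=shot('wrist','w3.png')
im,cT=shot('top','t3.png')
cv2.imwrite('pics/t3c.png',cv2.resize(im[170:270,310:480,::-1],None,fx=4.5,fy=4.5,interpolation=cv2.INTER_CUBIC))
```

```text
d cm [-19.4   -0.16   4.2 ] yaw 4.29 turn units 12.26 tz [ 0.006 -0.002 -1.   ] j6 -23.0
```

View pics/w3.png

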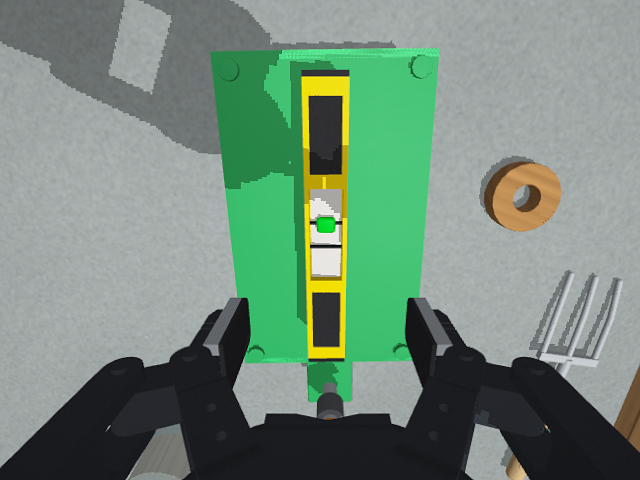

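The level stands lengthways on the tier. The bubble at row 224 sits about 9.5 px (about 7 mm) towards the +y end, from the line midpoint at row 233.5. Next is the wing.

Call:
play_rows(
  targets=[
    [-1.5,0,0,0,0,0],
    [-3,0,0,0,0,0],
    [-3.5,0,0,0,0,0],
    [-3.5,0,0,0,0,0],
    [-3.5,0,0,0,0,0],
    [-3,0,0,0,0,0],
    [-1.4,-0.2,0,0,0,0.26],
    [0,0,0,0,0,1],
    [0,0,0,0,0,1],
    [0,0,0,0,0,1],
    [0,0,0,0,0,1],
    [0,0,0,0,0,1],
  ],
)

```text
time: 10.4
eef_pos: [0.572, -0.2618, 0.2368]
tcp_rot: [-0.001, 0.831, 0.557, -0.0]
wrist_force: [-0.5, 0.4, 0.4]
finger_gap: 0.797
grip_force: 0.0
```

Call:
play_rows(
  targets=[
    [0,0,0,0,0,1],
    [0,0,0,0,0,1],
    [0,0,0,0,0,1],
    [0,0,0,0,0,1],
    [0,0,0,0,0,1],
    [0,0,0,0,0,1],
    [0,0,0,0,0,1],
    [0,0,0,0,0,0],
    [0,0,0,0,0,0],
  ],
)

```text
time: 11.15
eef_pos: [0.5721, -0.2618, 0.2373]
tcp_rot: [-0.001, 0.959, 0.285, -0.001]
wrist_force: [-0.3, 0.6, 0.1]
finger_gap: 0.801
grip_force: 0.0
```

Run:
```python
from h import *
plan([.574,-.262,.2],-57)
im,cT=shot('wrist','w4.png')
hsv=cv2.cvtColor(im,cv2.COLOR_RGB2HSV); m=cv2.inRange(hsv,(5,150,100),(18,255,255))
cs=cv2.findContours(m,cv2.RETR_EXTERNAL,cv2.CHAIN_APPROX_NONE)[0]
for c in cs:
  if cv2.contourArea(c)<400: continue
  r=cv2.minAreaRect(c); w=plane('wrist',cv2.boxPoints(r),.14,cT); print(r,w[:,:2].round(3).tolist(),w.mean(0).round(3))
im,cT=shot('top','t4.png')
cv2.imwrite('pics/t4c.png',np.hstack([cv2.resize(im[180:260,320:480,::-1],None,fx=2.75,fy=2.75,interpolation=cv2.INTER_CUBIC),cv2.resize(cv2.imread('pics/w4.png')[:,:],(320,240))[10:230]]))
```

```text
d cm [0.15 0.13 3.73] yaw -56.9 turn units 0.02 tz [-0.001  0.001 -1.   ] j6 22.0
((335.5, 237.0), (74.0, 27.0), 90.0) [[0.598, -0.24], [0.608, -0.254], [0.564, -0.284], [0.554, -0.268]] [ 0.581 -0.262  0.14 ]
```

View pics/t4c.png

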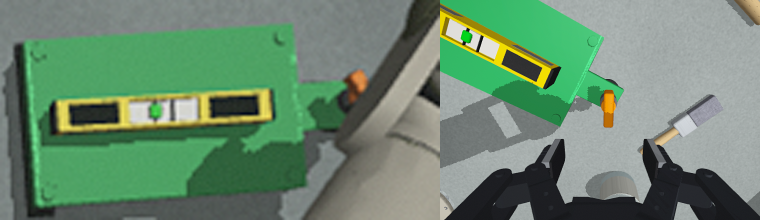

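The wing is aligned with the jaws (vertical in the wrist view), and the level is visible to both cameras.

Call:
play_rows(
  targets=[
    [0.1,0.4,1.7,0,0,0],
    [0,0,3,0,0,0],
    [0,0,3,0,0,0],
    [0,0,2.5,0,0,0],
    [0,0,1.2,0,0,0],
    [0,0,0.3,0,0,0],
    [0,0,0,0,0,0],
  ],
)

```text
time: 11.83
eef_pos: [0.5756, -0.2647, 0.1214]
tcp_rot: [-0.0, 0.959, 0.284, -0.0]
wrist_force: [-0.5, 0.3, 0.2]
finger_gap: 0.799
grip_force: 0.0
```

Call:
play_rows(
  targets=[
    [0,0,0,0,0,0],
    [0,0,0,0,0,0],
    [0,0,0,0,0,0],
    [0,0,0,0,0,0],
    [0,0,0,0,0,0],
    [0,0,0,0,0,0],
    [0,0,0,0,0,0],
    [0,0,0,0,0,0],
  ],
  jaw=0,
  grip_force=40,
)

```text
time: 12.5
eef_pos: [0.5764, -0.2664, 0.1229]
tcp_rot: [0.003, 0.959, 0.284, 0.001]
wrist_force: [2.9, -6.6, 1.5]
finger_gap: 0.226
grip_force: 39.0
```

```bash
cat >> h.py <<'E'
def bubble(fn,hl=None,name='top',zt=.132):
    # offset of green bubble centre from centre of yellow/black body along level, m (top view)
    im,cT=shot(name,fn); hsv=cv2.cvtColor(im,cv2.COLOR_RGB2HSV)
    y=cv2.inRange(hsv,(20,100,80),(35,255,255)); 
    b=(345,200,425,240); k=np.zeros_like(y); k[b[1]:b[3],b[0]-20:b[2]+10]=y[b[1]:b[3],b[0]-20:b[2]+10]
    r=cv2.minAreaRect(cv2.findNonZero(k)); bx=plane(name,cv2.boxPoints(r),zt,cT); c=bx.mean(0)
    L=max([bx[1]-bx[0],bx[2]-bx[1]],key=np.linalg.norm); u=L/np.linalg.norm(L); u*=np.sign(u[1])
    W=cv2.inRange(hsv,(0,0,120),(180,60,255)); W2=np.zeros_like(W); box=cv2.boxPoints(r).astype(np.int32); cv2.fillPoly(W2,[box],255)
    g=cv2.bitwise_and(cv2.inRange(hsv,(45,200,60),(75,255,255)),W2); g=g if cv2.countNonZero(g)>3 else g
    mid=np.array(r[0]).astype(int); 
    win=cv2.bitwise_and(W2,0*W2+255); ys,xs=np.nonzero(win)
    l=np.array([cT[0]['camera_matrix']]) # profile along level
    P=plane(name,np.c_[xs,ys],zt-.004,cT); t=(P-c)@u; s=(P-c)@np.cross([0,0,1],u)
    sel=(abs(t)<.034)&(abs(s)<.008); px=im[ys[sel],xs[sel]].astype(float); t=t[sel]
    G=np.clip(px[:,1]-np.maximum(px[:,0],px[:,2])-25,0,None)
    print('ctr',c.round(4),'len',np.linalg.norm(L).round(3),'bubble mm',(1e3*(G*t).sum()/G.sum()).round(2))
    for a in np.arange(-34,34,3):
        q=(t*1e3>=a)&(t*1e3<a+3)
        if q.any(): print(a,px[q].mean(0).astype(int).tolist(),end=' ')
    print()
E
python3 -c "
from h import *
bubble('t5.png'); plan([.574,-.262,.2])"
```

```text
ctr [ 0.556  -0.0647  0.132 ] len 0.213 bubble mm 7.38
-34 [183, 184, 187] -31 [218, 219, 218] -28 [214, 215, 211] -25 [212, 213, 209] -22 [212, 213, 208] -19 [214, 215, 210] -16 [224, 224, 220] -13 [139, 140, 138] -10 [81, 84, 82] -7 [195, 196, 192] -4 [224, 222, 220] -1 [207, 204, 204] 2 [133, 194, 135] 5 [78, 184, 85] 8 [64, 170, 71] 11 [102, 135, 104] 14 [201, 197, 198] 17 [218, 219, 215] 20 [214, 216, 211] 23 [213, 214, 210] 26 [213, 215, 211] 29 [213, 214, 216] 32 [213, 211, 177] 
d cm [ 0.04 -0.45 -7.71] yaw -57.05 turn units None tz [ 0.004 -0.004 -1.   ] j6 22.0
```

Call:
play_rows(
  targets=[
    [0,0,0,0,0,0.3],
    [0,0,0,0,0,0.6],
    [0,0,0,0,0,0.7],
    [0,0,0,0,0,0.7],
    [0,0,0,0,0,0.7],
    [0,0,0,0,0,0.7],
    [0,0,0,0,0,0.3],
    [0,0,0,0,0,0],
    [0,0,0,0,0,0],
    [0,0,0,0,0,0],
  ],
)

```text
time: 13.38
eef_pos: [0.5762, -0.2657, 0.1228]
tcp_rot: [0.002, 0.994, 0.114, 0.001]
wrist_force: [1.3, -5.9, 5.6]
finger_gap: 0.229
grip_force: 39.4
```

```bash
python3 -c "
from h import *
bubble('t6.png'); plan([.574,-.262,.2]); print(status.get_state()['torque'])"
```

```text
ctr [ 0.5562 -0.0638  0.132 ] len 0.213 bubble mm 5.67
-34 [152, 152, 149] -31 [211, 211, 210] -28 [215, 216, 213] -25 [213, 213, 209] -22 [214, 214, 210] -19 [213, 214, 210] -16 [219, 219, 214] -13 [182, 184, 179] -10 [91, 94, 93] -7 [195, 193, 191] -4 [206, 209, 202] -1 [131, 197, 133] 2 [104, 184, 109] 5 [76, 180, 84] 8 [50, 129, 57] 11 [195, 194, 193] 14 [222, 219, 219] 17 [215, 214, 212] 20 [214, 214, 211] 23 [213, 214, 211] 26 [214, 214, 211] 29 [212, 214, 218] 32 [213, 214, 217] 
d cm [-0.12 -0.38 -7.72] yaw -76.96 turn units None tz [ 0.003 -0.003 -1.   ] j6 42.0
[-0.89443138 -0.28813443  0.17453558]
```

Call:
play_rows(
  targets=[
    [0,0,0,0,0,0.4],
    [0,0,0,0,0,0.7],
    [0,0,0,0,0,0.7],
    [0,0,0,0,0,0.7],
    [0,0,0,0,0,0.7],
    [0,0,0,0,0,0.7],
    [0,0,0,0,0,0.6],
    [0,0,0,0,0,0],
    [0,0,0,0,0,0],
    [0,0,0,0,0,0],
    [0,0,0,0,0,0],
    [0,0,0,0,0,0],
  ],
)

```text
time: 14.43
eef_pos: [0.5762, -0.2649, 0.1228]
tcp_rot: [0.001, 0.997, -0.082, 0.001]
wrist_force: [1.1, -1.8, 7.0]
finger_gap: 0.227
grip_force: 39.5
```

```bash
python3 -c "
from h import *
bubble('t7.png'); plan([.574,-.262,.2]); print(status.get_state()['torque'])"
```

```text
ctr [ 0.5562 -0.0621  0.132 ] len 0.214 bubble mm 1.52
-34 [185, 187, 190] -31 [218, 220, 217] -28 [214, 215, 211] -25 [212, 213, 209] -22 [213, 214, 210] -19 [215, 215, 211] -16 [225, 226, 221] -13 [129, 130, 128] -10 [122, 119, 122] -7 [159, 176, 159] -4 [113, 187, 118] -1 [81, 183, 89] 2 [93, 192, 99] 5 [67, 139, 72] 8 [117, 127, 118] 11 [212, 211, 208] 14 [214, 216, 213] 17 [212, 213, 210] 20 [213, 214, 210] 23 [214, 214, 211] 26 [213, 214, 211] 29 [213, 215, 218] 32 [214, 211, 180] 
d cm [-0.24 -0.24 -7.72] yaw -99.44 turn units None tz [ 0.003 -0.002 -1.   ] j6 64.0
[-0.30295735 -0.26329009  0.14030785]
```

Call:
play_rows(
  targets=[
    [0,0,0,0,0,0],
    [0,0,0,0,0,0],
    [0,0,0,0,0,0],
    [0,0,0,0,0,0],
    [0,0,0,0,0,0],
    [0,0,-1,0,0,0],
    [0,0,-2,0,0,0],
    [0,0,-3,0,0,0],
    [0,0,-3,0,0,0],
    [0,0,-3,0,0,-0.5],
    [0,0,0,0,0,-1],
    [0,0,0,0,0,-1],
  ],
  jaw=0.8,
)

```text
time: 15.48
eef_pos: [0.5759, -0.2648, 0.2443]
tcp_rot: [0.001, 1.0, 0.028, 0.002]
wrist_force: [0.6, -0.3, -0.4]
finger_gap: 0.799
grip_force: 0.0
```

Call:
play_rows(
  targets=[
    [0,0,0,0,0,-1],
    [0,0,0,0,0,-1],
    [0,0,0,0,0,-1],
    [0,0,0,0,0,-1],
    [0,0,0,0,0,-1],
    [0,0,0,0,0,-1],
    [0,0,0,0,0,-1],
    [0,0,0,0,0,-1],
    [0,0,0,0,0,-1],
    [0,0,0,0,0,-1],
    [0,0,0,0,0,-1],
    [0,0,0,0,0,-1],
  ],
  jaw=0,
)

```text
time: 16.48
eef_pos: [0.5755, -0.2645, 0.2421]
tcp_rot: [0.0, 0.852, 0.524, 0.0]
wrist_force: [-0.1, -0.2, -0.7]
finger_gap: -0.0
grip_force: 0.0
```

Call:
play_rows(
  targets=[
    [0,0,0,0,0,-1],
    [0,0,0,0,0,-1],
    [0,0,0,0,0,-1],
    [0,0,0,0,0,-1],
    [0,0,0,0,0,-1],
    [0,0,0,0,0,-1],
    [0,0,0,0,0,-0.2],
    [2,0,0,0,0,0],
    [3,0,0,0,0,0],
    [3,0,0,0,0,0],
    [2,0,0,0,0,0],
    [0,0,0,0,0,0],
  ],
)

```text
time: 17.48
eef_pos: [0.5685, -0.1614, 0.2423]
tcp_rot: [0.0, 0.682, 0.732, 0.0]
wrist_force: [0.6, -0.7, 0.8]
finger_gap: -0.005
grip_force: 0.0
```

Run:
```python
from h import *
plan([.556,-.066,.2],4.3)
im,cT=shot('wrist','w8.png'); np.savez('w8',M=cT[1])
```

```text
d cm [ 9.6  -0.57  4.24] yaw 4.06 turn units -0.05 tz [ 0.001  0.001 -1.   ] j6 -31.0
```

View pics/w8.png

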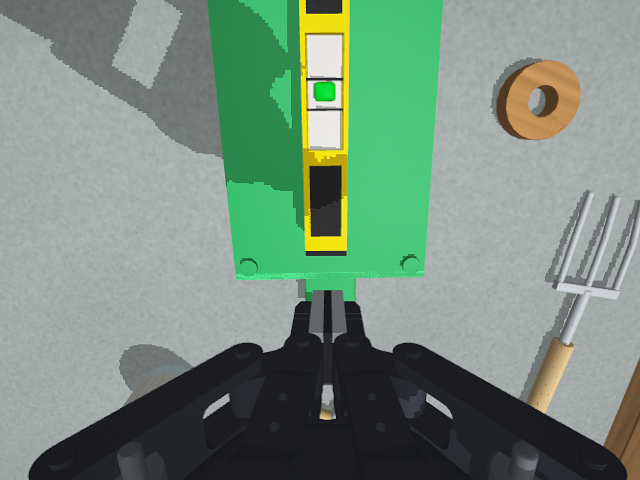

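The bubble (324,91) lies between the lines at rows ~79 and ~109, slightly towards +y. Measuring it more exactly.

Run:
```python
from h import *
im=cv2.imread('pics/w8.png').astype(int); M=np.load('w8.npz')['M']; cT=(optics.calibration('wrist'),M)
e=im[70:115,309:313].mean(1); print('edge strip lum',e.mean(1).astype(int).tolist())
g=im[70:115,318:331].mean(1); print('G-R',(g[:,1]-g[:,2]).astype(int).tolist())
f=lambda r,z:plane('wrist',[[324.,r]],z,cT)[0,1]
print([round(f(r,z)*1e3,1) for r,z in((79,.127),(94,.127),(91.5,.127),(109,.127))])
print('pads', plane('wrist',[[327,166.],[327,237.]],.134,cT).round(4).tolist(), plane('wrist',[[324,34.],[324,150.]],.13,cT).round(4).tolist())
```

```text
edge strip lum [231, 231, 231, 232, 231, 214, 185, 177, 41, 38, 131, 216, 235, 231, 232, 232, 232, 232, 232, 232, 232, 232, 232, 232, 232, 233, 232, 232, 232, 233, 233, 233, 233, 233, 233, 233, 234, 240, 189, 53, 81, 219, 237, 233, 233]
G-R [-2, -2, -1, -1, -1, -1, -1, -1, 1, 0, -5, 5, 175, 202, 215, 221, 220, 218, 214, 214, 213, 211, 212, 213, 212, 213, 216, 214, 213, 205, 176, 20, 0, -2, -1, -1, -1, -1, -1, 0, 0, -1, -1, -1, -1]
[np.float64(-51.7), np.float64(-60.7), np.float64(-59.2), np.float64(-70.0)]
pads [[0.5651, -0.1062, 0.134], [0.5685, -0.1561, 0.134]] [[0.5576, -0.0264, 0.13], [0.5623, -0.0961, 0.13]]
```

Offset is about +1.8 mm: inside the lines, but with little margin. One small correction on the wing, about 11° more.

Call:
play_rows(
  targets=[
    [-2,0,0,0,0,0],
    [-3,0,0,0,0,0],
    [-3.4,0,0,0,0,0],
    [-2,0,0,0,0,-0.3],
    [0,0,0,0,0,-1],
    [0,0,0,0,0,-1],
    [0,0,0,0,0,-1],
    [0,0,0,0,0,-1],
    [0,0,0,0,0,-1],
    [0,0,0,0,0,-1],
    [0,0,0,0,0,-1],
    [0,0,0,0,0,-1],
  ],
  jaw=0.8,
)

```text
time: 18.53
eef_pos: [0.5755, -0.2699, 0.2414]
tcp_rot: [0.0, 0.378, 0.926, -0.0]
wrist_force: [-0.3, 0.3, -0.9]
finger_gap: 0.798
grip_force: 0.0
```

Call:
play_rows(
  targets=[
    [0,0,0,0,0,-1],
    [0,0,0,0,0,-1],
    [0,0,0,0,0,-1],
    [0,0,0,0,0,-1],
    [0,0,0,0,0,-1],
    [0,0,0,0,0,-1],
    [0,0,0,0,0,-1],
    [0,0,0,0,0,0],
    [0,0,0,0,0,0],
  ],
)

```text
time: 19.28
eef_pos: [0.5756, -0.2695, 0.2413]
tcp_rot: [0.0, 0.085, 0.996, -0.0]
wrist_force: [0.9, -0.1, 1.4]
finger_gap: 0.802
grip_force: 0.0
```

Run:
```python
from h import *
plan([.576,-.265,.123],80.6)
```

```text
d cm [ 0.04  0.45 11.83] yaw 80.24 turn units -0.07 tz [-0. -0. -1.] j6 -116.0
```

Call:
play_rows(
  targets=[
    [0,0.4,2,0,0,0],
    [0,0,3,0,0,0],
    [0,0,3,0,0,0],
    [0,0,2.4,0,0,0],
    [0,0,1.2,0,0,0],
    [0,0,0.2,0,0,0],
    [0,0,0,0,0,0],
  ],
)

```text
time: 19.87
eef_pos: [0.5766, -0.265, 0.1237]
tcp_rot: [0.0, 0.084, 0.996, -0.0]
wrist_force: [0.2, 0.0, 0.4]
finger_gap: 0.801
grip_force: 0.0
```

Call:
play_rows(
  targets=[
    [0,0,0,0,0,0],
    [0,0,0,0,0,0],
    [0,0,0,0,0,0],
    [0,0,0,0,0,0],
    [0,0,0,0,0,0],
    [0,0,0,0,0,0],
    [0,0,0,0,0,0],
    [0,0,0,0,0,0],
  ],
  jaw=0,
  grip_force=40,
)

```text
time: 20.53
eef_pos: [0.5768, -0.2649, 0.1244]
tcp_rot: [0.001, 0.083, 0.997, -0.0]
wrist_force: [-0.4, -0.1, 6.0]
finger_gap: 0.22
grip_force: 39.0
```

Call:
play_rows(
  targets=[
    [0,0,0,0,0,0.4],
    [0,0,0,0,0,0.6],
    [0,0,0,0,0,0.6],
    [0,0,0,0,0,0.5],
    [0,0,0,0,0,0],
    [0,0,0,0,0,0],
    [0,0,0,0,0,0],
    [0,0,0,0,0,0],
    [0,0,0,0,0,0],
    [0,0,0,0,0,0],
  ],
)

```text
time: 21.37
eef_pos: [0.5768, -0.2645, 0.1244]
tcp_rot: [0.001, 0.174, 0.985, -0.0]
wrist_force: [-0.3, 2.3, 6.3]
finger_gap: 0.221
grip_force: 39.1
```

Run:
```python
from h import *
bubble('t9.png'); plan([.576,-.265,.123],80.6)
```

```text
ctr [ 0.5565 -0.0617  0.132 ] len 0.214 bubble mm -0.26
-34 [167, 168, 171] -31 [214, 215, 213] -28 [214, 215, 211] -25 [213, 213, 209] -22 [213, 214, 211] -19 [215, 216, 212] -16 [223, 224, 220] -13 [154, 153, 152] -10 [124, 116, 122] -7 [119, 176, 121] -4 [81, 188, 87] -1 [84, 184, 90] 2 [93, 183, 99] 5 [85, 112, 86] 8 [156, 154, 154] 11 [215, 215, 213] 14 [214, 215, 211] 17 [212, 213, 209] 20 [213, 214, 210] 23 [212, 213, 209] 26 [213, 213, 210] 29 [214, 215, 216] 32 [213, 214, 199] 
d cm [ 0.06 -0.07  0.14] yaw 70.0 turn units -2.12 tz [ 0.001 -0.001 -1.   ] j6 -105.0
```

Call:
play_rows(
  targets=[
    [0,0,0,0,0,0],
    [0,0,0,0,0,0],
    [0,0,0,0,0,0],
    [0,0,0,0,0,0],
    [0,0,0,0,0,0],
    [0,0,-1,0,0,0],
    [0,0,-2,0,0,0],
    [0,0,-3,0,0,0],
    [0,0,-3,0,0,0],
    [0,0,-3,0,0,0.2],
    [0,0,0,0,0,1],
    [0,0,0,0,0,1],
  ],
  jaw=0.8,
)

```text
time: 22.42
eef_pos: [0.5769, -0.2649, 0.2464]
tcp_rot: [0.002, 0.269, 0.963, -0.001]
wrist_force: [1.1, -0.7, -0.8]
finger_gap: 0.802
grip_force: 0.0
```

Call:
play_rows(
  targets=[
    [0,0,0,0,0,1],
    [0,0,0,0,0,1],
    [0,0,0,0,0,1],
    [0,0,0,0,0,1],
    [0,0,0,0,0,1],
    [0,0,0,0,0,1],
    [0,0,0,0,0,1],
    [0,0,0,0,0,1],
    [0,0,0,0,0,1],
    [0,0,0,0,0,1],
    [0,0,0,0,0,1],
    [0,0,0,0,0,0],
  ],
  jaw=0,
)

```text
time: 23.42
eef_pos: [0.5764, -0.2646, 0.2441]
tcp_rot: [0.0, 0.683, 0.73, 0.0]
wrist_force: [0.3, -1.3, 0.6]
finger_gap: 0.001
grip_force: 0.0
```

```bash
cat >> h.py <<'E'
def wb(fn):
    im,cT=shot('wrist',fn); hsv=cv2.cvtColor(im,cv2.COLOR_RGB2HSV)
    g=cv2.inRange(hsv,(55,220,120),(68,255,255)); n,l,st,c=cv2.connectedComponentsWithStats(g)
    for i in range(1,n):
        if 60<st[i,4]<4000: print('green',st[i].tolist(),c[i].round(1))
    return im,cT
E
python3 - <<'E'
from h import *
plan([.567,-.131,.17],4.3); wb('w10.png')
E
```

```text
d cm [13.4  -0.06  7.4 ] yaw 3.8 turn units -0.1 tz [ 0.001 -0.    -1.   ] j6 -39.0
```

Call:
play_rows(
  targets=[
    [1.5,0,0,0,0,-0.1],
    [3,0,0,0,0,0],
    [3.5,0,0.5,0,0,0],
    [3.4,0,1.5,0,0,0],
    [2,0,2,0,0,0],
    [0,0,2,0,0,0],
    [0,0,1.4,0,0,0],
    [0,0,0.5,0,0,0],
    [0,0,0,0,0,0],
  ],
)

```text
time: 24.22
eef_pos: [0.5658, -0.1309, 0.1636]
tcp_rot: [-0.001, 0.678, 0.735, -0.0]
wrist_force: [0.3, -0.1, 0.2]
finger_gap: 0.001
grip_force: 0.0
```

Run:
```python
from h import *
plan([.567,-.131,.146],4.3); wb('w11.png')
```

```text
d cm [-0.02  0.12  1.76] yaw 4.58 turn units 0.06 tz [-0.002  0.001 -1.   ] j6 -29.0
green [312, 135, 29, 26, 724] [325.9 147.3]
```

View pics/w11.png

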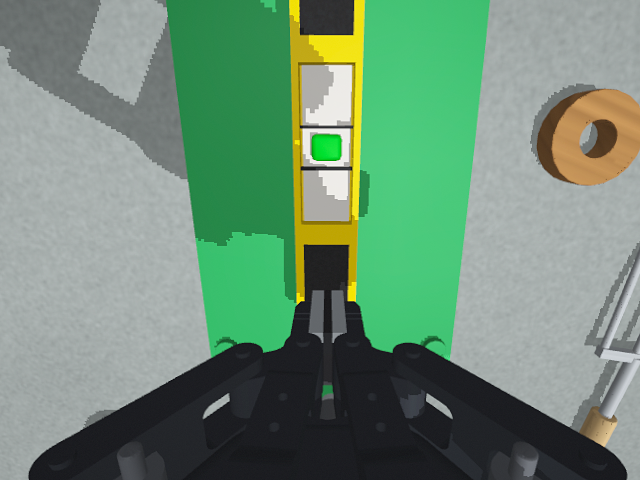

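The bubble (147) is centred between the lines (127 and 168), and the finger is above the black pad. Pressing now.

Call:
play_rows(
  targets=[
    [0,0.1,0.5,0,0,0],
    [0,0,0.5,0,0,0],
    [0,0,0.2,0,0,0],
    [0,0,0.1,0,0,0],
    [0,0,0.1,0,0,0],
    [0,0,0,0,0,0],
  ],
)

```text
time: 24.77
eef_pos: [0.5671, -0.131, 0.1503]
tcp_rot: [-0.0, 0.679, 0.734, -0.0]
wrist_force: [0.9, -0.4, 0.8]
finger_gap: -0.004
grip_force: 0.0
```

Call:
play_rows(
  targets=[
    [0,0,0.1,0,0,0],
    [0,0,0.1,0,0,0],
    [0,0,0,0,0,0],
  ],
)

```text
time: 25.02
eef_pos: [0.567, -0.1309, 0.1482]
tcp_rot: [-0.0, 0.679, 0.734, -0.0]
wrist_force: [0.7, -0.4, 0.5]
finger_gap: 0.001
grip_force: 0.0
```

Call:
play_rows(
  targets=[
    [0,0,0.1,0,0,0],
    [0,0,0.05,0,0,0],
    [0,0,0,0,0,0],
  ],
)

```text
time: 25.27
eef_pos: [0.5671, -0.1309, 0.1467]
tcp_rot: [-0.0, 0.679, 0.734, -0.0]
wrist_force: [0.4, -0.6, 0.1]
finger_gap: 0.005
grip_force: 0.0
```

Call:
play_rows(
  targets=[
    [0,0,0.05,0,0,0],
    [0,0,0.05,0,0,0],
    [0,0,0,0,0,0],
  ],
)

```text
time: 25.52
eef_pos: [0.5671, -0.1309, 0.1457]
tcp_rot: [-0.0, 0.679, 0.734, 0.0]
wrist_force: [0.7, 0.1, -0.3]
finger_gap: -0.0
grip_force: 0.0
```

Call:
play_rows(
  targets=[
    [0,0,0.05,0,0,0],
    [0,0,0.05,0,0,0],
    [0,0,0,0,0,0],
  ],
)

```text
time: 25.77
eef_pos: [0.5673, -0.1311, 0.1453]
tcp_rot: [0.001, 0.679, 0.734, 0.0]
wrist_force: [-0.7, -0.1, 5.0]
finger_gap: 0.002
grip_force: 2.3
```

Call:
play_rows(
  targets=[
    [0,0,0.05,0,0,0],
    [0,0,0,0,0,0],
  ],
)

```text
time: 25.93
eef_pos: [0.5674, -0.1313, 0.1451]
tcp_rot: [0.001, 0.679, 0.734, 0.0]
wrist_force: [-1.7, -1.0, 6.9]
finger_gap: 0.001
grip_force: 3.4
```

Call:
play_rows(
  targets=[
    [0,0,0.05,0,0,0],
    [0,0,0.05,0,0,0],
    [0,0,0,0,0,0],
    [0,0,0,0,0,0],
    [0,0,0,0,0,0],
    [0,0,0,0,0,0],
    [0,0,0,0,0,0],
    [0,0,0,0,0,0],
    [0,0,0,0,0,0],
    [0,0,0,0,0,0],
    [0,0,0,0,0,0],
    [0,0,0,0,0,0],
  ],
)

```text
time: 26.93
eef_pos: [0.5676, -0.1314, 0.1447]
tcp_rot: [0.001, 0.679, 0.734, 0.0]
wrist_force: [-1.3, -0.9, 9.3]
finger_gap: -0.0
grip_force: 5.1
```

Run:
```python
from h import *
im,_=wb('w12.png'); r=slice(85,190)
e=im[r,304:307].mean((1,2)); print([(85+i,int(v)) for i,v in enumerate(e) if v<120]); print(status.get_state()['wrist_force'])
```

```text
green [306, 132, 33, 29, 925] [321.9 146. ]
[(125, 42), (126, 29), (127, 22), (136, 105), (137, 100), (138, 102), (139, 108), (140, 108), (141, 108), (142, 106), (143, 106), (144, 106), (145, 106), (146, 106), (147, 104), (148, 104), (149, 114), (150, 114), (151, 114), (152, 114), (153, 113), (154, 113), (155, 109), (170, 110), (171, 23), (172, 30), (173, 29), (174, 21)]
[-1.67773212  0.04257766 11.19371131]
```

Pressing at about 10 N. The bubble (row 146) is between the lines (126 and 172.5), roughly 1 mm off centre. Handing in.

```bash
python3 -c "
from h import *
print(job.finish_job())"
```

```text
the job is handed in; nothing more can be done
None
```

I handed the job in at about 27 s: the level stands on the tier under a shut finger pressing with about 10 N, and the bubble is between the lines, roughly 1 mm off centre. No verdict was returned.

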